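# Make room in the seasoning rack

## Robot

A 6-joint arm with a two-finger parallel gripper is mounted at the origin on the work surface. World frame = base frame: x ahead of the robot, y to its left, z up, the work surface at z = 0. Lengths are in m, angles in rad, forces in N, time in s.
With the tool pointing down it reaches from about 0.35 to 0.975 m from the base axis. Payload 4.9 kg.
Tool frame: the origin (TCP) lies on the mounting face of the last link; the fingertips stand 173 mm ahead of it and the grasp point (between the pads) lies 155 mm ahead of it; z points along the fingers, y is the line along which they close (so a half turn about z gives the same grasp; the last joint's range is limited). The gripper opens to 85 mm and grips with 20 to 120 N. Pads are 22 mm wide; open, the fingers measure 114 mm over their backs; the gripper's body (76 mm by 85 mm) begins 54 mm behind the grasp point. The pads swing forward as they close: fully open they stand 13 mm farther back than shut.
Start: joints at [-0.119, 0.053, 1.613, -0, 1.476, -0.119], TCP at [0.625, 0, 0.405] pointing down, gripper open.
Joint ranges: [-3.01, 3.01], [-1.01, 2.22], [0.06, 2.58], [-1.02, 4.17], [0.09, 2.62], [-3.14, 3.14]. Speed limits (rad/s): [2.57, 2.57, 3.14, 3.14, 3.14, 3.14].

## Interface

Orientations are given as a 3x3 rotation matrix whose columns are the frame's x, y, z axes.
In Python, from bench import robot, camrig gives the robot as it stands (robot), with the cameras (camrig).
- The arm moves only by the shell command python3 steer.py FILE [FORCE], which reads ROWS from the file FILE. ROWS is a JSON list of rows, 1 to 5 of them, each an object with the fields d (a list: dx, dy, dz in shares of the most that a row can go, 1 being 62.5 mm), rot (a list: a rotation vector rx, ry, rz in parts of the range, where 1.0 means 180 degrees), jaw (the opening from 0.0 (shut) to 1.0 (fully open)); a field left out counts as zero (the opening has to be given); each row shifts and turns the commanded pose from where the row before left it, along the tool's axes as they then stand; what a row does not reach is not made up. A row lasts 1/8 s, in which the tool goes at most 0.0625 m and 0.188 rad, less where a joint would pass 70% of its speed; a pose out of reach is approached as far as the arm can. The fingers move at their own pace and stop on an object; FORCE is the grip in N (left out, the last holds). Time passes only in rows, so rows that do not move let the fingers close. It prints the time, the measured TCP pose, the force, the opening and the grip force at its end. No shift or turn number may pass 1 either way. Input that does not fit is refused with a message, and nothing moves.
- robot.get_obs(): the state, without advancing time (a new reading comes with each control period).
- camrig.read_camera(name): name is "scene" or "side" or "wrist"; returns a dict with "frame" (400x640x3 uint8, blue, green, red), "range_z" (400x640 float32, m along the optical axis (not along the pixel's ray), 0 where there is no reading), "vfov" (degrees; the focal length in pixels is half the picture's height over the tangent of half this angle, whatever the lens; pixels are square), "cx", "cy" (the principal point, pixels), "T" (4x4, takes a point from camera to world coordinates). Camera axes: x right, y down, z forward; pixel columns grow to the right and rows downward; lengths in m; the calibration is good to about 2 mm. A picture is of the moment at which its call begins.
- robot.finish_job(): hands the job in; it is judged then, once.
The state is a dict: "time": time; "qpos": joint angles; "qd": joint speeds; "tau": joint torques, N m; "tool_pos": TCP position; "eef_rot": TCP orientation; "force": force on the tool from outside, world axes, zero at the start; "wrist_torque": the same for the moment, N m; "gripper_width": opening from 0.0 (shut) to 1.0 (fully open); "grip_force": force on a finger pad.
Only numpy, scipy, OpenCV 4.12 (cv2) and the standard library are available. Lean on these libraries where they do the work, as an engineer would, in place of code of your own. Each camera call takes 0.05 s, during which the arm holds its last target. There are 200 camera calls.

## Task

Make room in the middle of the tight row of seasoning tins by sliding the yellow tin and the green tin apart along the rack, without lifting them out or tipping them. Then take the red tin from the bench and lower it into the gap between yellow and green, letting go only once it stands on the rack floor, so that all three are upright in the rack.

Things in the scene. Friction and masses are not known exactly. Their poses are not given: they have to be found in the camera images.
- red_tin: Square metal tin 46 x 46 x 100 mm tall, about 0.18 kg, with a red lid (top 14 mm, flush with the sides) and band. Origin: centre of its underside; z up, x and y square to its flat sides. Stands on the bench (z = 0) to the robot's right of the rack, yawed up to 0.4 rad, in a line of three like tins about 115 mm apart (the blue and white ones are not needed).
- yellow_tin: Square metal tin 46 x 46 x 100 mm tall, about 0.18 kg, with a yellow lid (top 14 mm, flush with the sides) and band. Origin: centre of its underside; z up, x and y square to its flat sides. One of the two middle tins of the row in the rack (which is nearer the +y end varies); axes parallel to the rack's at the start. Slides on the rack floor and pushes the tin outside it along.
- green_tin: Square metal tin 46 x 46 x 100 mm tall, about 0.18 kg, with a green lid (top 14 mm, flush with the sides) and band. Origin: centre of its underside; z up, x and y square to its flat sides. One of the two middle tins of the row in the rack (which is nearer the +y end varies); axes parallel to the rack's at the start. Slides on the rack floor and pushes the tin outside it along.
- rack: Dark steel tray fixed on the bench, inside 64 (x) x 310 (y) mm, rim 25 mm high, walls 4 mm, floor top at z = 4 mm. Origin: centre of underside; y along its length. Holds four like tins in a row along y, 1 mm apart, centred across x: black lids at the ends, yellow and green in the middle. At least 41 mm of floor is free beyond each end of the row, 122 mm in all.

How it is judged:
By the outcome, as a careful person would: the job done as asked, in the order asked, and still so for the second after the job is handed in, with the robot touching nothing.
It also fails if it takes over 61 s, if anything falls off the work surface, if the arm or the gripper's body presses on something with over 40 N, if the wrist force passes 120 N, or if a joint passes its speed limit or range.

## Working session

There is one attempt and no reset: what is moved stays moved. The work goes in short steps, Python scripts to look and compute and a shell command to move; the robot and the scene stay as the last step left them, time stands still between calls to the robot, and variables do not carry over. Pictures are saved under pics/ and viewed, at most 10 in all, crops included, and the job is handed in when it is done.

```bash
ls; mkdir -p pics; python3 - <<'E'
from bench import robot, camrig
import cv2,numpy as np
o=robot.get_obs();print(o['time'],o['tool_pos'],o['eef_rot'],o['gripper_width'])
ims=[]
for n in("scene","side","wrist"):
    c=camrig.read_camera(n);np.savez(f'pics/{n}0.npz',**c);ims.append(c['frame']);print(n,c['vfov'],c['cx'],c['cy'],c['T'].round(3).tolist())
cv2.imwrite('pics/a.png',ims[0]);cv2.imwrite('pics/b.png',np.hstack([cv2.resize(i,(400,250)) for i in ims[1:]]))
E
```

```text
bench.py
pics
steer.py
0.0 [6.24732954e-01 2.40548450e-05 4.03476488e-01] [[-5.38026846e-06  9.99997985e-01 -2.00725007e-03]
 [ 9.99999976e-01  5.82420429e-06  2.21160401e-04]
 [ 2.21171647e-04 -2.00724883e-03 -9.99997961e-01]] 0.997479071208934
scene 54.50688658416367 315.85872305683324 197.19084763339063 [[0.614, 0.608, -0.504, 0.874], [0.789, -0.471, 0.394, -0.295], [0.003, -0.64, -0.769, 0.547], [0.0, 0.0, 0.0, 1.0]]
side 51.70210857918956 319.4726303964973 201.2590458341979 [[-0.725, -0.333, 0.603, 0.14], [-0.689, 0.372, -0.622, 0.387], [-0.017, -0.867, -0.499, 0.383], [0.0, 0.0, 0.0, 1.0]]
wrist 61.598777412450524 320.99407666987867 199.05878805383378 [[1.0, 0.001, -0.002, 0.625], [0.0, -0.953, -0.303, 0.079], [-0.002, 0.303, -0.953, 0.373], [0.0, 0.0, 0.0, 1.0]]
```

View pics/a.png

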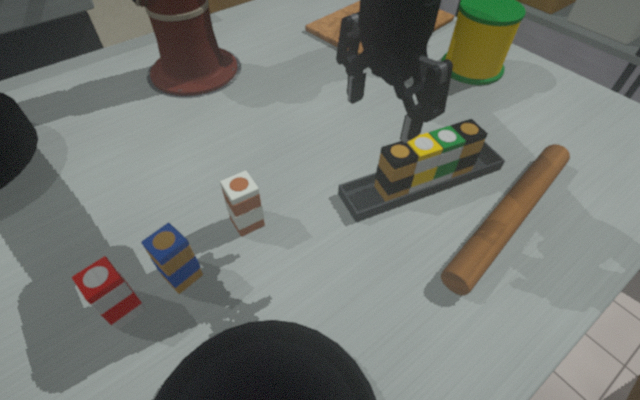

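View pics/b.png

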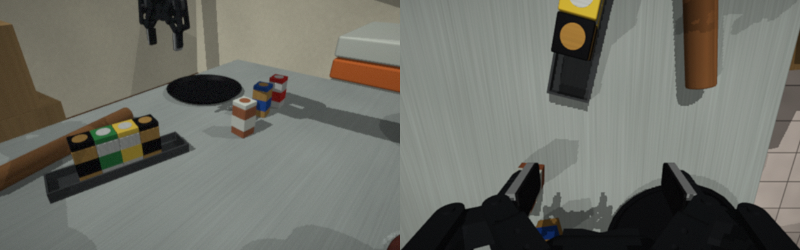

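The scene view shows the rack with black, yellow (425,145), green (447,137) and black lids, yellow on the −y side. The red tin is at (105,290), beyond the blue and white ones. Next I'll measure lid tops by depth.

```bash
cat > h.py <<'E'
import numpy as np,cv2
def cloud(c):
    f=200/np.tan(np.radians(float(c['vfov']))/2);v,u=np.mgrid[:400,:640];z=c['range_z']
    p=np.stack([(u-c['cx'])/f*z,(v-c['cy'])/f*z,z],-1);p=p@c['T'][:3,:3].T+c['T'][:3,3]
    p[z==0]=np.nan;return p
def masks(c):
    h=cv2.cvtColor(c['frame'],cv2.COLOR_BGR2HSV);H,S,V=h[...,0],h[...,1],h[...,2];k=(S>150)&(V>60)
    return dict(red=((H<6)|(H>172))&k,yellow=(H>22)&(H<35)&k,green=(H>45)&(H<80)&k)
def rect(P):
    (a,b),s,t=cv2.minAreaRect((P[:,:2]*1000).astype(np.float32));return np.round([a,b,*s,t],1)
def report(c,zt=(.088,.115)):
    p=cloud(c);top=(p[...,2]>zt[0])&(p[...,2]<zt[1])
    for n,m in masks(c).items():
        q=(m&top).astype(np.uint8);k,l,st,_=cv2.connectedComponentsWithStats(q)
        if k<2: continue
        i=1+st[1:,4].argmax();m=l==i
        m=cv2.morphologyEx(m.astype(np.uint8),cv2.MORPH_CLOSE,np.ones((15,15)))>0
        P=p[m&top];z=np.median(P[:,2]);P=P[abs(P[:,2]-z)<.004]
        if len(P)>20: print(n,st[i,4],rect(P),'z',(z*1000).round(1))
    return p,top
E
python3 - <<'E'
from h import *
for n in('scene','side'):
    c=dict(np.load(f'pics/{n}0.npz'));print(n);p,top=report(c)
    k,l,st,_=cv2.connectedComponentsWithStats(top.astype(np.uint8))
    for i in range(1,k):
        if st[i,4]>80:
            P=p[l==i];z=np.median(P[:,2]);P=P[abs(P[:,2]-z)<.004];print(' blob',st[i],rect(P),z.round(4))
    r=(p[...,2]>.021)&(p[...,2]<.029)&(c['frame'].max(-1)<90);k,l,st,_=cv2.connectedComponentsWithStats(r.astype(np.uint8))
    for i in range(1,k):
        if st[i,4]>80: print(' rim',st[i],rect(p[l==i]))
E
```

```text
scene
red 742 [ 513.4 -369.6   46.2   44.1    7. ] z 99.2
yellow 678 [442.8 518.6 128.1  48.7  31. ] z 101.9
 blob [453  22  63  29 702] [438.1 522.9 134.2  60.5  28.7] 0.1019
 blob [154  25  60  27 676] [ 38.  -14.6 128.4  57.   71.4] 0.1011
 blob [ 380  119  107   53 2583] [606.7 168.7 187.1  48.2  75.9] 0.1038
 blob [220 171  39  34 818] [ 487.4 -144.5   46.6   48.    83.6] 0.0996
 blob [ 141  223   48   43 1116] [ 513.7 -278.5   47.    46.1    9.7] 0.0996
 blob [  71  256   53   48 1367] [ 512.7 -370.3   47.3   46.     6.3] 0.0994
 rim [  0   0  58  18 160] [-5.507e+02 -2.492e+02  1.270e+01  1.575e+02  1.000e-01]
 rim [162  56  61  25 219] [ 37.  -10.6 146.9  73.6  76.8]
 rim [  0 120  34  60 390] [  81.8 -403.3   31.7  168.1   59.3]
 rim [339 142 165  74 682] [607.6 166.2 318.6  71.9  75.8]
side
red 191 [ 509.8 -366.    43.2   41.2    5.2] z 97.2
yellow 552 [601.  146.6  48.   48.6  74.8] z 103.3
green 388 [610.8 194.5  43.8  42.8  75.2] z 103.0
 blob [ 300    8  340   30 1847] [ 1410.3 -1879.1  1929.2   143.2     3.3] 0.1018
 blob [  21   19  201   30 1190] [ 2.3570e+03 -5.9910e+02  3.6100e+01  1.0278e+03  6.0000e-01] 0.1016
 blob [ 539   62  101   24 1019] [  421.4 -1000.8    16.    254.9    89.4] 0.1014
 blob [  0  98  44  20 513] [1311.6  182.6   11.4   88.     2.8] 0.1014
 blob [431 119  30  15 321] [ 511.5 -369.1   46.    47.4    5.2] 0.0985
 blob [405 130  32  17 378] [ 512.8 -276.4   45.5   45.8   10.2] 0.0988
 blob [372 154  39  22 547] [ 487.1 -144.    48.1   46.8   82.6] 0.0989
 blob [ 106  183  148   63 3793] [607.1 170.3 186.2  48.7  75.5] 0.1032
 rim [  0 132  53  17 176] [1.3118e+03 1.9640e+02 9.5000e+00 1.1220e+02 7.0000e-01]
 rim [  69  211  233  103 1411] [606.1 167.5 318.1  75.8  75.6]
 rim [  0 236 112  63 634] [722.4 309.9   6.5 152.7   8.2]
 rim [229 238  30  14 130] [568.8 107.   46.5   3.8  75.8]
 rim [127 259  72  29 243] [599.1 219.6  94.4   8.5  76.6]
```

The row centre is at (607,169.5) mm, with its axis 75.7° from x. Yellow is at (601,146.7), green at (612.7,192.3) and red at (512.5,-369.5) with yaw about 6°. I'll move over yellow first and align with the rack.

The manual's scale: shifts go in shares of 62.5 mm and turns go in shares of 180 degrees. Converting my numbers, 0.06 m is 0.96, -0.012 m is -0.192, 0.18 rad / 3.1416 = 0.0573.

```bash
echo '[{"d": [0.96, -0.192, 0], "jaw": 1}, {"d": [0.96, -0.1856, 0], "jaw": 1}, {"d": [0.4272, 0, 0], "rot": [0, 0, 0.0223], "jaw": 1}, {"d": [0, 0, 0.8], "rot": [0, 0, 0.0573], "jaw": 1}, {"jaw": 1}]' > mv.in && python3 steer.py mv.in 30; python3 - <<'E'
from bench import robot, camrig
o=robot.get_obs();print(o['time'],o['tool_pos'].round(4),o['eef_rot'].round(3).tolist(),o['force'].round(2))
E
```

```text
time: 0.78
tool_pos: [0.5997, 0.1469, 0.3494]
eef_rot: [[0.245, 0.97, -0.01], [0.97, -0.245, -0.001], [-0.004, -0.01, -1.0]]
force: [-0.6, 0.2, -0.0]
gripper_width: 1.001
grip_force: 0.0
0.775 [0.5997 0.1469 0.3494] [[0.245, 0.97, -0.01], [0.97, -0.245, -0.001], [-0.004, -0.01, -1.0]] [-0.58  0.24 -0.03]
```

In the tool's units: 0.05 m is 0.8, 0.023 m is 0.368.

```bash
echo '[{"d": [0, 0.016, 0.8], "jaw": 1}, {"d": [0, 0, 0.8], "jaw": 1}, {"d": [0, 0, 0.368], "jaw": 1}, {"jaw": 1}, {"jaw": 1}]' > mv.in && python3 steer.py mv.in; python3 - <<'E'
from bench import robot, camrig
from h import *
o=robot.get_obs();print(o['tool_pos'].round(4),o['eef_rot'].round(4).tolist(),o['force'].round(2))
for n in('scene','side'):
    c=camrig.read_camera(n);report(c)
    cv2.imwrite(f'pics/c_{n}.png',c['frame'])
a=cv2.imread('pics/c_scene.png')[60:260,320:580];b=cv2.imread('pics/c_side.png')[100:300,40:300]
cv2.imwrite('pics/c.png',cv2.resize(np.hstack([a,b]),None,fx=1.5,fy=1.5))
E
```

```text
time: 1.4
tool_pos: [0.6035, 0.1463, 0.2342]
eef_rot: [[0.247, 0.969, 0.003], [0.969, -0.247, 0.0], [0.001, 0.003, -1.0]]
force: [0.9, -0.3, -0.1]
gripper_width: 1.0
grip_force: 0.0
[0.6035 0.1463 0.2342] [[0.2467, 0.9691, 0.0034], [0.9691, -0.2467, 0.0004], [0.0012, 0.0032, -1.0]] [ 0.91 -0.35 -0.14]
red 701 [ 513.8 -369.3   45.7   43.8    6.6] z 99.3
yellow 306 [477.1 537.3  76.9  12.8  70.1] z 101.1
red 192 [ 510.9 -366.3   44.6   43.     5.6] z 97.6
yellow 249 [604.2 161.4  17.9  47.2  75. ] z 103.0
green 355 [610.1 194.5  43.8  43.4  75.6] z 102.7
```

View pics/c.png

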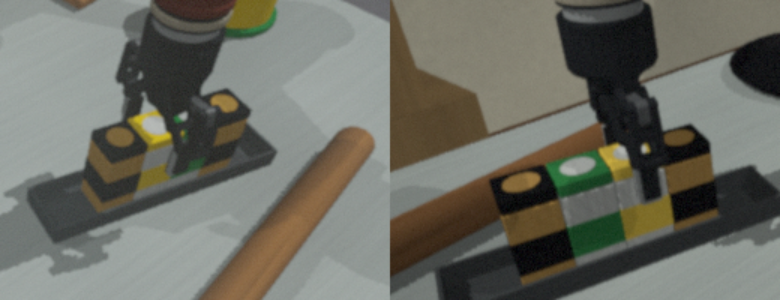

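The fingers straddle the yellow tin (crop about (640,170)) with nothing in the way. Close gently and push it along −rack y.

In the tool's units: 0.003 m is 0.048, -0.001 m is -0.016.

```bash
echo '[{"d": [0, -0.016, 0.048], "jaw": 1}, {"jaw": 1}, {"jaw": 0.6}, {"jaw": 0.3}, {"jaw": 0.3}]' > mv.in && python3 steer.py mv.in 25; echo '[{"jaw": 0.3}, {"jaw": 0.3}, {"jaw": 0.3}, {"jaw": 0.3}]' > mv.in && python3 steer.py mv.in
```

```text
time: 2.12
tool_pos: [0.6014, 0.1467, 0.2288]
eef_rot: [[0.247, 0.969, 0.0], [0.969, -0.247, 0.0], [0.0, 0.0, -1.0]]
force: [0.2, 0.1, 0.2]
gripper_width: 0.537
grip_force: 30.4
time: 2.62
tool_pos: [0.6014, 0.1467, 0.2288]
eef_rot: [[0.247, 0.969, 0.0], [0.969, -0.247, 0.0], [0.0, 0.0, -1.0]]
force: [-0.5, 0.7, 1.2]
gripper_width: 0.534
grip_force: 30.4
```

In the tool's units: -0.008 m is -0.128, -0.007 m is -0.112.

```bash
echo '[{"d": [-0.064, 0, 0], "jaw": 0.3}, {"d": [-0.112, 0, 0], "jaw": 0.3}, {"d": [-0.128, 0, 0], "jaw": 0.3}, {"d": [-0.112, 0, 0], "jaw": 0.3}, {"d": [-0.08, 0, 0], "jaw": 0.3}]' > mv.in && python3 steer.py mv.in; echo '[{"jaw": 0.3}, {"jaw": 0.3}]' > mv.in && python3 steer.py mv.in; echo '[{"jaw": 0.6}, {"jaw": 0.8}, {"jaw": 1}, {"jaw": 1}]' > mv.in && python3 steer.py mv.in; echo '[{"d": [0, 0, -0.4], "jaw": 1}, {"d": [0, 0, -0.72], "jaw": 1}, {"d": [0.32, 0, -0.32], "jaw": 1}, {"d": [0.912, 0, 0], "jaw": 1}, {"jaw": 1}]' > mv.in && python3 steer.py mv.in; python3 - <<'E'
from bench import robot, camrig
from h import *
o=robot.get_obs();print(o['tool_pos'].round(4),o['eef_rot'].round(4).tolist())
for n in('scene','side'):
    c=camrig.read_camera(n);p,top=report(c)
    k,l,st,_=cv2.connectedComponentsWithStats(top.astype(np.uint8))
    for i in range(1,k):
        P=p[l==i]
        if st[i,4]>80 and abs(P[:,0].mean()-.6)<.06: print(st[i],rect(P[abs(P[:,2]-np.median(P[:,2]))<.004]))
E
```

```text
time: 3.25
tool_pos: [0.5936, 0.1161, 0.2288]
eef_rot: [[0.248, 0.969, 0.0], [0.969, -0.248, 0.0], [0.0, 0.0, -1.0]]
force: [0.0, 1.2, 1.0]
gripper_width: 0.536
grip_force: 30.4
time: 3.5
tool_pos: [0.5937, 0.1162, 0.2288]
eef_rot: [[0.247, 0.969, -0.001], [0.969, -0.247, -0.001], [-0.002, -0.0, -1.0]]
force: [-0.4, -1.4, 2.1]
gripper_width: 0.534
grip_force: 30.5
time: 4.0
tool_pos: [0.5937, 0.1168, 0.2286]
eef_rot: [[0.247, 0.969, -0.0], [0.969, -0.247, 0.0], [-0.0, -0.0, -1.0]]
force: [0.3, 0.5, 0.8]
gripper_width: 0.997
grip_force: 0.0
time: 4.62
tool_pos: [0.613, 0.195, 0.3186]
eef_rot: [[0.243, 0.97, 0.0], [0.97, -0.243, 0.001], [0.001, 0.0, -1.0]]
force: [0.3, -0.2, 0.1]
gripper_width: 0.999
grip_force: 0.0
[0.613  0.195  0.3186] [[0.2434, 0.9699, 0.0004], [0.9699, -0.2434, 0.0012], [0.0012, 0.0001, -1.0]]
red 706 [ 513.5 -369.5   46.3   44.     7. ] z 99.3
yellow 311 [593.9 115.4  46.   47.3  75.4] z 104.1
green 16 [633.3 203.5   9.4  18.   31.7] z 104.4
[ 427  119   60   37 1239] [619.  214.   93.4  46.4  75.6]
[ 364  138   62   39 1454] [587.8  93.   92.6  47.9  75.4]
red 194 [ 510.4 -366.4   44.2   43.9    6.7] z 97.6
yellow 500 [592.5 116.6  47.2  46.6  75.4] z 103.3
green 371 [610.2 194.7  44.   42.9  75. ] z 102.5
[ 202  177   72   39 1599] [587.9  94.5  92.5  48.4  76.4]
[ 106  200   83   47 2111] [618.5 215.3  93.1  49.7  75.7]
```

Yellow moved 31 mm and stayed upright. Same for green in the other direction.

In the tool's units: 0.04 m is 0.64, 0.03 m is 0.48.

```bash
echo '[{"d": [-0.016, 0, 0.48], "jaw": 1}, {"d": [0, 0, 0.64], "jaw": 1}, {"d": [0, 0, 0.32], "jaw": 1}, {"jaw": 1}, {"jaw": 1}]' > mv.in && python3 steer.py mv.in; echo '[{"jaw": 0.6}, {"jaw": 0.3}, {"jaw": 0.3}, {"jaw": 0.3}, {"jaw": 0.3}]' > mv.in && python3 steer.py mv.in 25; echo '[{"jaw": 0.3}, {"jaw": 0.3}]' > mv.in && python3 steer.py mv.in
```

```text
time: 5.35
tool_pos: [0.6132, 0.1902, 0.2303]
eef_rot: [[0.248, 0.969, 0.002], [0.969, -0.248, 0.0], [0.001, 0.002, -1.0]]
force: [-0.3, 0.2, 0.9]
gripper_width: 1.0
grip_force: 0.0
time: 5.98
tool_pos: [0.6129, 0.1904, 0.2299]
eef_rot: [[0.247, 0.969, 0.002], [0.969, -0.247, 0.0], [0.001, 0.001, -1.0]]
force: [-1.3, 0.3, 4.4]
gripper_width: 0.536
grip_force: 27.5
time: 6.22
tool_pos: [0.6129, 0.1905, 0.2299]
eef_rot: [[0.247, 0.969, 0.002], [0.969, -0.247, 0.0], [0.001, 0.001, -1.0]]
force: [-0.9, -0.0, 5.1]
gripper_width: 0.538
grip_force: 27.5
```

In the tool's units: 0.008 m is 0.128, 0.007 m is 0.112.

```bash
echo '[{"d": [0.064, 0, 0], "jaw": 0.3}, {"d": [0.112, 0, 0], "jaw": 0.3}, {"d": [0.128, 0, 0], "jaw": 0.3}, {"d": [0.112, 0, 0], "jaw": 0.3}, {"d": [0.08, 0, 0], "jaw": 0.3}]' > mv.in && python3 steer.py mv.in; echo '[{"jaw": 0.3}, {"jaw": 0.6}, {"jaw": 0.8}, {"jaw": 1}, {"jaw": 1}]' > mv.in && python3 steer.py mv.in; echo '[{"d": [0, 0, -0.4], "jaw": 1}, {"d": [0, 0, -0.72], "jaw": 1}, {"d": [0, 0, -0.64], "jaw": 1}, {"d": [-0.96, 0, -0.32], "jaw": 1}, {"d": [-0.96, 0, 0], "jaw": 1}]' > mv.in && python3 steer.py mv.in; echo '[{"d": [-0.96, 0, 0], "jaw": 1}, {"d": [-0.96, 0, 0], "jaw": 1}, {"d": [-0.96, 0, 0], "jaw": 1}, {"d": [-0.96, 0, 0], "jaw": 1}, {"jaw": 1}]' > mv.in && python3 steer.py mv.in;  python3 - <<'E'
from bench import robot, camrig
from h import *
o=robot.get_obs();print(o['tool_pos'].round(4),o['eef_rot'].round(4).tolist())
for n in('scene','side'):
    c=camrig.read_camera(n);p,top=report(c)
    k,l,st,_=cv2.connectedComponentsWithStats(top.astype(np.uint8))
    for i in range(1,k):
        P=p[l==i]
        if st[i,4]>80 and abs(P[:,0].mean()-.56)<.1: print(st[i],rect(P[abs(P[:,2]-np.median(P[:,2]))<.004]))
E
```

```text
time: 6.85
tool_pos: [0.6209, 0.2198, 0.2302]
eef_rot: [[0.247, 0.969, 0.002], [0.969, -0.247, -0.003], [-0.002, 0.002, -1.0]]
force: [-1.8, -8.5, 9.6]
gripper_width: 0.537
grip_force: 28.3
time: 7.48
tool_pos: [0.6201, 0.2203, 0.2284]
eef_rot: [[0.247, 0.969, -0.0], [0.969, -0.247, -0.0], [-0.0, -0.0, -1.0]]
force: [0.7, 0.6, -0.4]
gripper_width: 0.999
grip_force: 0.0
time: 8.1
tool_pos: [0.5908, 0.1041, 0.3616]
eef_rot: [[0.246, 0.969, 0.006], [0.969, -0.246, 0.0], [0.001, 0.005, -1.0]]
force: [0.9, 0.2, -1.3]
gripper_width: 0.999
grip_force: 0.0
time: 8.72
tool_pos: [0.5303, -0.131, 0.3586]
eef_rot: [[0.253, 0.967, 0.0], [0.967, -0.253, -0.001], [-0.001, 0.0, -1.0]]
force: [0.6, 0.6, 0.4]
gripper_width: 1.002
grip_force: 0.0
[ 0.5303 -0.131   0.3586] [[0.2531, 0.9674, 0.0001], [0.9674, -0.2531, -0.0007], [-0.0006, 0.0003, -1.0]]
red 730 [ 513.6 -369.6   45.    44.3    7. ] z 99.3
yellow 682 [443.  517.5 126.3  47.6  30.4] z 101.8
[ 440  115   60   36 1257] [626.8 240.7  92.6  47.6  75.8]
[ 364  138   62   39 1460] [588.1  92.9  92.8  47.9  75.7]
[220 171  39  34 819] [ 487.2 -144.3   46.5   48.8   83.9]
[ 141  223   48   42 1118] [ 513.9 -278.5   47.5   46.4   11.1]
[  71  256   53   49 1361] [ 512.5 -370.3   47.5   46.     6.3]
red 194 [ 510.  -364.3   44.8   40.4    8.2] z 96.7
yellow 512 [592.2 116.5  47.7  46.7  74.9] z 103.3
green 282 [619.1 221.3  44.8  43.2  76.9] z 103.4
[431 119  30  15 316] [ 511.5 -368.1   46.2   47.4    4.8]
[405 130  32  17 381] [ 513.1 -276.9   46.1   46.9   10.3]
[372 154  39  22 546] [ 486.6 -143.3   46.3   47.1   85.4]
[ 202  177   72   40 1594] [587.3  94.6  92.2  47.6  76.7]
[  82  206   85   48 2249] [625.7 242.8  92.5  47.3  77. ]
```

The gap is 60 mm, centred at (607.0,167.7), and everything is upright. Next is red, at (512.3,-369.3) with yaw about 6°, gripped across its x faces.

In the tool's units: -0.059 m is -0.944, -0.011 m is -0.176, -0.177 rad / 3.1416 = -0.0563.

```bash
echo '[{"rot": [0, 0, -0.0563], "jaw": 1}, {"rot": [0, 0, -0.0563], "jaw": 1}, {"d": [-0.944, -0.176, 0], "jaw": 1}, {"d": [-0.944, -0.176, 0], "jaw": 1}, {"d": [-0.944, -0.176, 0], "jaw": 1}]' > mv.in && python3 steer.py mv.in; echo '[{"d": [-0.944, -0.176, 0], "jaw": 1}, {"d": [0, 0, 0.48], "jaw": 1}, {"jaw": 1}, {"jaw": 1}]' > mv.in && python3 steer.py mv.in; python3 - <<'E'
from bench import robot, camrig
import numpy as np
from h import *
o=robot.get_obs();R=o['eef_rot'];print(o['tool_pos'].round(4),R.round(4).tolist())
c=camrig.read_camera('wrist');report(c);cv2.imwrite('pics/d.png',c['frame'])
print('move',R.T@(np.array([.5123,-.3693,.222])-o['tool_pos']))
E
```

```text
time: 9.45
tool_pos: [0.5177, -0.307, 0.3586]
eef_rot: [[-0.107, 0.994, 0.001], [0.994, 0.107, 0.0], [0.0, 0.001, -1.0]]
force: [0.7, 0.6, -0.6]
gripper_width: 1.003
grip_force: 0.0
time: 9.95
tool_pos: [0.5129, -0.3657, 0.3289]
eef_rot: [[-0.106, 0.994, 0.0], [0.994, 0.106, 0.0], [0.0, 0.0, -1.0]]
force: [0.5, -0.0, 0.2]
gripper_width: 1.002
grip_force: 0.0
[ 0.5129 -0.3657  0.3289] [[-0.1061, 0.9944, 0.0002], [0.9944, 0.1061, 0.0001], [0.0001, 0.0002, -1.0]]
red 3198 [ 512.4 -368.2   45.4   46.1    6.1] z 100.3
move [-0.00350791 -0.00104867  0.10692881]
```

View pics/d.png

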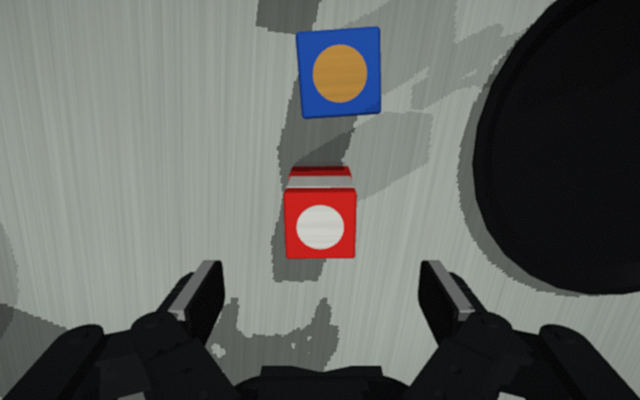

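The wrist view shows red centred between the fingers at (320,225), square to them. The black dish on the right, edge near (480,150), is clear of them. Descend and grip.

In the tool's units: 0.04 m is 0.64, 0.004 m is 0.064.

```bash
echo '[{"d": [-0.048, -0.008, 0.64], "jaw": 1}, {"d": [0, 0, 0.64], "jaw": 1}, {"d": [0, 0, 0.32], "jaw": 1}, {"d": [0, 0, 0.064], "jaw": 1}, {"jaw": 1}]' > mv.in && python3 steer.py mv.in; echo '[{"jaw": 0.6}, {"jaw": 0.3}, {"jaw": 0.3}, {"jaw": 0.3}, {"jaw": 0.3}]' > mv.in && python3 steer.py mv.in 35; echo '[{"jaw": 0.3}, {"jaw": 0.3}, {"jaw": 0.3}]' > mv.in && python3 steer.py mv.in
```

```text
time: 10.62
tool_pos: [0.5125, -0.3704, 0.2261]
eef_rot: [[-0.104, 0.995, 0.002], [0.995, 0.104, -0.002], [-0.002, 0.002, -1.0]]
force: [-0.6, 0.6, 0.5]
gripper_width: 0.998
grip_force: 0.0
time: 11.25
tool_pos: [0.5123, -0.3705, 0.2258]
eef_rot: [[-0.104, 0.995, 0.002], [0.995, 0.104, -0.001], [-0.002, 0.001, -1.0]]
force: [-0.1, 0.7, 4.9]
gripper_width: 0.533
grip_force: 36.8
time: 11.62
tool_pos: [0.5123, -0.3705, 0.2258]
eef_rot: [[-0.104, 0.995, 0.002], [0.995, 0.104, -0.001], [-0.002, 0.001, -1.0]]
force: [1.1, -0.1, 4.9]
gripper_width: 0.539
grip_force: 36.8
```

In the tool's units: -0.04 m is -0.64, -0.015 m is -0.24.

```bash
echo '[{"d": [0, 0, -0.24], "jaw": 0.3}, {"d": [0, 0, -0.48], "jaw": 0.3}, {"d": [0, 0, -0.64], "jaw": 0.3}, {"d": [0, 0, -0.64], "jaw": 0.3}, {"d": [0, 0, -0.32], "jaw": 0.3}]' > mv.in && python3 steer.py mv.in && echo '[{"d": [0.48, 0.16, 0], "jaw": 0.3}, {"d": [0.8, 0.224, 0], "jaw": 0.3}, {"d": [0.8, 0.224, 0], "jaw": 0.3}, {"d": [0.8, 0.224, 0], "jaw": 0.3}, {"d": [0.8, 0.224, 0], "jaw": 0.3}]' > mv.in && python3 steer.py mv.in && echo '[{"d": [0.8, 0.224, 0], "jaw": 0.3}, {"d": [0.8, 0.224, 0], "jaw": 0.3}, {"d": [0.8, 0.224, 0], "jaw": 0.3}, {"d": [0.8, 0.224, 0], "jaw": 0.3}, {"d": [0.8, 0.224, 0], "jaw": 0.3}]' > mv.in && python3 steer.py mv.in && echo '[{"d": [0.48, 0.144, 0], "rot": [0, 0, 0.0318], "jaw": 0.3}, {"d": [0.24, 0.08, 0], "rot": [0, 0, 0.049], "jaw": 0.3}, {"rot": [0, 0, 0.0318], "jaw": 0.3}, {"jaw": 0.3}, {"jaw": 0.3}]' > mv.in && python3 steer.py mv.in; python3 - <<'E'
from bench import robot, camrig
from h import *
o=robot.get_obs();R=o['eef_rot'];print(o['tool_pos'].round(4),R.round(4).tolist())
ims=[]
for n in('scene','side'):
    c=camrig.read_camera(n);print(n);p=cloud(c);report(c);ims.append(c['frame'])
    m=masks(c)['red'].astype(np.uint8);k,l,st,_=cv2.connectedComponentsWithStats(m)
    for i in range(1,k):
        P=p[l==i];P=P[~np.isnan(P[:,0])]
        if st[i,4]>60: print(' red',st[i],(np.percentile(P,[2,50,98],axis=0)*1000).round(0).tolist())
cv2.imwrite('pics/e.png',np.hstack([cv2.resize(i[:300,:440] if j else i[:300,200:],(400,273)) for j,i in enumerate(ims)]))
print('move',R.T@(np.array([.607,.1677,.32])-o['tool_pos']))
E
```

```text
time: 12.25
tool_pos: [0.512, -0.3702, 0.3723]
eef_rot: [[-0.104, 0.995, 0.002], [0.995, 0.104, -0.002], [-0.002, 0.002, -1.0]]
force: [0.0, -0.6, -1.7]
gripper_width: 0.536
grip_force: 36.2
time: 12.88
tool_pos: [0.5532, -0.1327, 0.3682]
eef_rot: [[-0.104, 0.995, -0.002], [0.995, 0.104, 0.001], [0.001, -0.002, -1.0]]
force: [1.1, -0.1, -2.3]
gripper_width: 0.537
grip_force: 36.2
time: 13.5
tool_pos: [0.5969, 0.1231, 0.3682]
eef_rot: [[-0.104, 0.995, -0.002], [0.995, 0.104, -0.0], [-0.0, -0.002, -1.0]]
force: [0.2, -0.8, -1.6]
gripper_width: 0.537
grip_force: 36.2
time: 14.12
tool_pos: [0.6078, 0.167, 0.3687]
eef_rot: [[0.246, 0.969, -0.001], [0.969, -0.246, -0.0], [-0.001, -0.001, -1.0]]
force: [-0.7, -0.1, -2.0]
gripper_width: 0.537
grip_force: 36.2
[0.6078 0.167  0.3687] [[0.2463, 0.9692, -0.0014], [0.9692, -0.2463, -0.0002], [-0.0006, -0.0013, -1.0]]
scene
yellow 266 [595.2 114.4  43.1  44.8  74.6] z 103.7
 red [435  57  26  28 332] [[584.0, 140.0, 234.0], [605.0, 147.0, 242.0], [626.0, 182.0, 244.0]]
 red [427  96  39  26 251] [[588.0, 139.0, 171.0], [625.0, 146.0, 184.0], [634.0, 178.0, 197.0]]
side
yellow 499 [592.1 116.5  47.5  45.9  74.8] z 103.3
green 409 [618.1 221.6  44.7  42.8  75.1] z 102.6
 red [140 100  21  22 261] [[587.0, 171.0, 231.0], [594.0, 187.0, 241.0], [632.0, 194.0, 243.0]]
 red [ 149  141   49   32 1012] [[580.0, 152.0, 168.0], [587.0, 178.0, 183.0], [623.0, 195.0, 198.0]]
move [ 0.00051446 -0.00093841  0.04872378]
```

View pics/e.png

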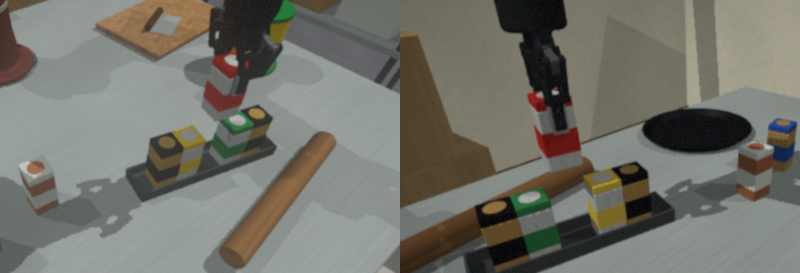

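Red hangs over the gap, upright; the gap lies between yellow (190,135) and green (235,120) in the left crop. I'll measure its offset along the rack before lowering.

```bash
cat >> h.py <<'E'
D=np.array([.247,.969]);X=np.array([.969,-.247]);G=np.array([.607,.1677])
def ext(robot,lo,hi):
    for n in('scene','side'):
        c=camrig.read_camera(n);p=cloud(c)
        for z0 in np.arange(lo,hi,.02):
            s=(p[...,2]>z0)&(p[...,2]<z0+.02)&(np.linalg.norm(p[...,:2]-G,axis=-1)<.042)
            q=p[s][:,:2]-G
            if len(q)>30: print(n,z0.round(3),len(q),'d',(np.percentile(q@D,[2,98])*1000).round(1),'x',(np.percentile(q@X,[2,98])*1000).round(1))
E
python3 - <<'E'
from bench import robot, camrig
from h import *
ext(robot,.12,.25)
E
```

```text
scene 0.14 323 d [-24.6  19. ] x [-19.6  24.1]
scene 0.16 456 d [-24.9  20.2] x [-20.3  24.5]
scene 0.18 453 d [-25.1  20.3] x [-21.2  24.8]
scene 0.2 490 d [-24.9   3.2] x [-20.   36.9]
scene 0.22 531 d [-24.7   2.6] x [-20.3  37.3]
scene 0.24 801 d [-24.2  11.6] x [-33.9  36.6]
side 0.14 493 d [-21.8  22.8] x [-23.2  15.3]
side 0.16 661 d [-22.2  23.1] x [-23.5  15.7]
side 0.18 681 d [-22.5  23.1] x [-28.   17.1]
side 0.2 719 d [-22.   22.8] x [-35.8  14.7]
side 0.22 721 d [-21.9  22.7] x [-37.   15.2]
side 0.24 421 d [-14.8  22.5] x [-34.1  30.9]
```

In the tool's units: 0.03 m is 0.48, 0.001 m is 0.016.

```bash
echo '[{"d": [0.016, -0.008, 0.48], "jaw": 0.3}, {"d": [0, 0, 0.48], "jaw": 0.3}, {"d": [0, 0, 0.48], "jaw": 0.3}, {"d": [0, 0, 0.32], "jaw": 0.3}, {"d": [0, 0, 0.192], "jaw": 0.3}]' > mv.in && python3 steer.py mv.in; echo '[{"d": [0, 0, 0.096], "jaw": 0.3}, {"d": [0, 0, 0.048], "jaw": 0.3}, {"jaw": 0.3}, {"jaw": 0.3}]' > mv.in && python3 steer.py mv.in
```

```text
time: 14.95
tool_pos: [0.6077, 0.1682, 0.2464]
eef_rot: [[0.247, 0.969, -0.001], [0.969, -0.247, -0.0], [-0.0, -0.001, -1.0]]
force: [-0.1, -0.1, -1.4]
gripper_width: 0.536
grip_force: 36.2
time: 15.45
tool_pos: [0.6081, 0.1684, 0.2393]
eef_rot: [[0.247, 0.969, 0.001], [0.969, -0.247, 0.0], [0.001, 0.001, -1.0]]
force: [0.4, 0.3, -2.8]
gripper_width: 0.534
grip_force: 36.2
```

In the tool's units: 0.004 m is 0.064, 0.003 m is 0.048.

```bash
echo '[{"d": [0, 0, 0.064], "jaw": 0.3}, {"d": [0, 0, 0.048], "jaw": 0.3}, {"jaw": 0.3}]' > mv.in && python3 steer.py mv.in; echo '[{"d": [0, 0, 0.024], "jaw": 0.3}, {"jaw": 0.3}]' > mv.in && python3 steer.py mv.in; python3 - <<'E'
from bench import robot, camrig
from h import *
print(robot.get_obs()['tool_pos'].round(4)); ext(robot,.02,.11)
E
```

```text
time: 15.82
tool_pos: [0.6076, 0.1683, 0.2309]
eef_rot: [[0.247, 0.969, -0.001], [0.969, -0.247, -0.0], [-0.0, -0.001, -1.0]]
force: [0.4, 0.9, -1.4]
gripper_width: 0.532
grip_force: 36.2
time: 16.08
tool_pos: [0.6078, 0.1683, 0.2299]
eef_rot: [[0.247, 0.969, -0.0], [0.969, -0.247, -0.0], [-0.0, -0.0, -1.0]]
force: [-0.5, 0.1, -2.6]
gripper_width: 0.535
grip_force: 36.3
[0.6078 0.1683 0.2299]
scene 0.02 291 d [-33.4  32.8] x [17.1 36. ]
scene 0.04 196 d [-34.1  34.2] x [15.  24.2]
scene 0.06 186 d [-34.9  31.3] x [14.1 36.3]
scene 0.08 238 d [-33.7   1.6] x [-21.9  36.7]
scene 0.1 624 d [-39.4   9.4] x [-32.3  36. ]
side 0.02 741 d [-33.4  34.3] x [-36.3   9.4]
side 0.04 607 d [-33.6  34.6] x [-27.   13.9]
side 0.06 649 d [-33.4  34.6] x [-36.3  14.4]
side 0.08 583 d [-34.2  34.8] x [-36.6  15.5]
side 0.1 559 d [-39.6  39.8] x [-35.3  27.9]
```

Not in contact yet (force still −2 N). Continue in 1 mm steps.

In the tool's units: 0.001 m is 0.016.

```bash
echo '[{"d": [0, 0, 0.016], "jaw": 0.3}, {"jaw": 0.3}]' > mv.in && python3 steer.py mv.in|grep -E 'pos|force:'; echo '[{"d": [0, 0, 0.016], "jaw": 0.3}, {"jaw": 0.3}]' > mv.in && python3 steer.py mv.in|grep -E 'pos|force:'
```

```text
tool_pos: [0.608, 0.1684, 0.2297]
force: [-2.4, 0.3, 4.5]
grip_force: 36.6
tool_pos: [0.6081, 0.1684, 0.2297]
force: [-3.6, -0.6, 8.3]
grip_force: 37.2
```

Firm contact at the expected height, so red is on the floor. Release, retreat and check.

```bash
echo '[{"d": [0, 0, -0.008], "jaw": 0.3}, {"jaw": 0.65}, {"jaw": 0.8}, {"jaw": 1}, {"jaw": 1}]' > mv.in && python3 steer.py mv.in; echo '[{"d": [0, 0, -0.4], "jaw": 1}, {"d": [0, 0, -0.72], "jaw": 1}, {"d": [0, 0, -0.96], "jaw": 1}, {"d": [-0.96, 0, -0.48], "jaw": 1}, {"d": [-0.96, 0, 0], "jaw": 1}]' > mv.in && python3 steer.py mv.in; echo '[{"d": [-0.96, 0, 0], "jaw": 1}, {"d": [-0.96, 0, 0], "jaw": 1}, {"d": [-0.96, 0, 0], "jaw": 1}, {"jaw": 1}]' > mv.in && python3 steer.py mv.in; python3 - <<'E'
from bench import robot, camrig
from h import *
ims=[]
for n in('scene','side'):
    c=camrig.read_camera(n);print(n);p,top=report(c);ims.append(c['frame'])
    k,l,st,_=cv2.connectedComponentsWithStats(top.astype(np.uint8))
    for i in range(1,k):
        P=p[l==i]
        if st[i,4]>80 and abs(P[:,0].mean()-.6)<.06: print(st[i],rect(P[abs(P[:,2]-np.median(P[:,2]))<.004]))
cv2.imwrite('pics/f.png',cv2.resize(np.hstack([ims[0][80:260,320:560],ims[1][140:320,50:290]]),(800,300)))
E
```

```text
time: 17.3
tool_pos: [0.6078, 0.1683, 0.2283]
eef_rot: [[0.247, 0.969, -0.0], [0.969, -0.247, -0.0], [-0.0, -0.0, -1.0]]
force: [1.0, 0.4, -0.1]
gripper_width: 0.999
grip_force: 0.0
time: 17.92
tool_pos: [0.5795, 0.0554, 0.3909]
eef_rot: [[0.245, 0.969, 0.008], [0.969, -0.245, -0.0], [0.001, 0.008, -1.0]]
force: [-0.9, -1.1, 0.7]
gripper_width: 0.998
grip_force: 0.0
time: 18.42
tool_pos: [0.5337, -0.1217, 0.3865]
eef_rot: [[0.253, 0.967, 0.0], [0.967, -0.253, -0.001], [-0.001, 0.0, -1.0]]
force: [0.9, 0.6, -0.1]
gripper_width: 1.0
grip_force: 0.0
scene
red 278 [609.2 167.7  45.8  44.2  76.7] z 104.1
yellow 681 [444.4 519.4 127.3  48.1  33.1] z 101.8
[ 364  115  136   62 3383] [607.2 167.4 247.6  48.6  75.8]
side
red 582 [608.7 169.1  45.6  49.1  76.1] z 103.4
yellow 521 [592.6 116.1  47.4  47.   74.9] z 103.3
green 290 [618.5 221.3  44.7  43.   75. ] z 103.5
[ 202  177   72   39 1597] [587.5  94.6  92.6  47.4  76.5]
[162 195  45  33 954] [608.6 169.1  45.7  49.1  76.1]
[  82  206   85   48 2240] [626.4 242.6  91.7  48.7  75.7]
```

View pics/f.png

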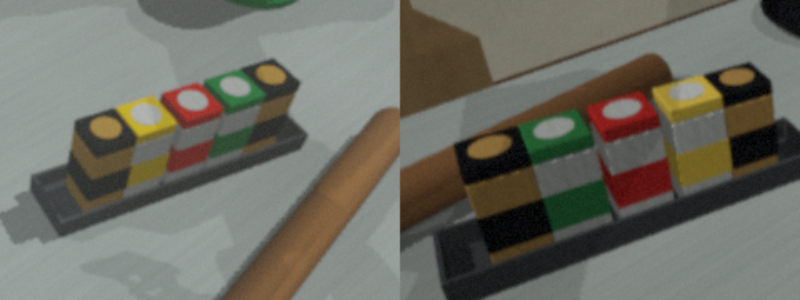

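Both views show red upright between yellow and green (left crop (190,105), right crop (625,110)), with all lid tops at about 104 mm. Handing in.

```bash
python3 -c "
from bench import robot, camrig
print(robot.finish_job())"
```

```text
the job is handed in; nothing more can be done
None
```

The job is handed in at about 18.5 s: yellow and green were slid apart along the rack, and the red tin stands upright on the rack floor between them, released, with the gripper clear.

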